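# Lock the centrifuge rotor's lid and hold the rotor up level

## Robot

A 6-joint arm with a two-finger parallel gripper is mounted at the origin on the work surface. World frame = base frame: x ahead of the robot, y to its left, z up, the work surface at z = 0. Lengths are in mm, angles in rad, forces in N, time in s.
With the tool pointing down it reaches from about 300 to 775 mm from the base axis. Payload 14.6 kg.
Tool frame: the origin (TCP) lies between the finger pads; the fingertips stand manip.tip_reach ahead of it and the grasp point (between the pads) lies 5 mm behind it (manip.tip_reach is the distance from the TCP to the fingertips, in mm); z points along the fingers, y is the line along which they close (so a half turn about z gives the same grasp; the last joint's range is limited). The gripper opens to 94 mm and grips with 3 to 60 N. Pads are 16 mm wide; open, the fingers measure 119 mm over their backs; the gripper's body (75 mm by 177 mm) begins 78 mm behind the grasp point.
Start: joints at [1.126, 0.3, 1.521, -0, 1.321, -0.067], TCP at [202.879, 511.204, 185.046] pointing down, gripper open.
Joint ranges: [-3.03, 3.03], [-0.79, 2.21], [0.23, 2.52], [-1.04, 4.18], [0, 3.07], [-2.55, 2.55]. Speed limits (rad/s): [2.22, 2.22, 2.57, 3.14, 3.14, 3.14].

## Interface

Orientations are given as [roll, pitch, yaw] about the fixed x, y, z axes, in that order (R = Rz(yaw) Ry(pitch) Rx(roll)).
In Python, from cell import manip gives the robot as it stands. The module is installed in compiled form; this text tells all that it offers.
- The arm moves only by the shell command python3 -m creep 'ROWS' [FORCE]. ROWS is JSON, a list of rows, each a list of 3 entries, a list of its own where there are three numbers: the opening, from -1 (shut) to 1 (fully open), then the shift along the tool's x, y, z in cm, then the turn about the tool's z in units of 5 degrees (1.0 is 5 degrees). In form: [[grip, [tx, ty, tz], roll], ...]. A call has 1 to 12 rows; each row is the pose to reach, as a shift and turn from the pose commanded when the call began, along the tool's axes at that moment; what a row does not reach only later rows make up. A row lasts 1/10 s, in which the tool goes at most 50 mm and 8.59 degrees, less where a joint would pass 70% of its speed; a pose out of reach is approached as far as the arm can. A call with a gripper value outside its range is refused whole. The fingers move at their own pace and stop on an object; FORCE is the grip in N (left out, the last holds). Time passes only in rows, so rows that repeat a pose let the fingers close. It gives the time, the measured TCP pose, the force, the opening and the grip force at its end, in the units of the state.
- manip.read_state(): the state, without advancing time (a new reading comes with each control period).
- manip.camera(name): name is "scene" or "top" or "wrist"; returns the picture (384x512x3 uint8, red, green, blue); there is no depth.
- manip.camera_params(name): a dict with "fovy" (degrees; the focal length in pixels is half the picture's height over the tangent of half this angle, whatever the lens; pixels are square), "cx", "cy" (the principal point, pixels), "origin" and "attitude" of the camera in the world. Camera axes: x right, y down, z forward; pixel columns grow to the right and rows downward; lengths in mm; the calibration is good to about 2 mm. A picture is of the moment at which its call begins: read the wrist's pose just before it. camera_params takes no time and is no camera call; for the wrist camera it gives the pose at the moment of the call.
- manip.sign_off(): hands the job in; it is judged then, once.
The state is a dict: "clock": time; "joints": joint angles; "qd": joint speeds; "effort": joint torques, N m; "eef_pos": TCP position; "eef_rot": TCP orientation; "wrist_force": force on the tool from outside, world axes, zero at the start; "moment": the same for the moment, N m; "finger_gap": finger opening in mm; "finger_force": force on a finger pad.
Only numpy, scipy, OpenCV 4.12 (cv2) and the standard library are available. Lean on these libraries where they do the work, as an engineer would, in place of code of your own. Each camera call takes 0.05 s, during which the arm holds its last target. There are 200 camera calls.

## Task

The loaded centrifuge rotor is on its bench stand with the lid laid on but not locked: turn the lid clockwise by its wing grip until its arrow faces the black line on the rotor's collar. Then lift the whole rotor by the lid's grip straight up, about ten centimetres above the stand, and keep it level and still there for two seconds so that I can take it over from you: finish while still holding it up, do not put it down or let go. Never tip the rotor on the way, and leave the other things on the bench where they are.

Things in the scene. Friction and masses are not known exactly. Their poses are not given: they have to be found in the camera images.
- stand: the rotor's bench stand, fixed: plastic foot 124 mm across, 10 mm high, boss 68 mm across up to 30 mm; on the boss a steel spindle 12 mm thick, 16 mm high, and two pins 10 mm high on its x axis that keep the rotor from turning (3 degrees of play). Origin: centre of the underside, on the bench; z up.
- stand_seat (a point): centre of the boss's top face, 30 mm above the stand's origin, where the rotor's underside rests.
- rotor: aluminium fixed-angle rotor, loose on the stand, 123 mm across, 56 mm high, 0.22 to 0.45 kg. Origin: centre of its underside; z is its axis, up; x points to the black lock line. Its top is a collar, 117 mm across outside, with three inward claws, each 60 degrees wide, 51 to 56 mm above the origin, ending 46 mm from the axis. It lifts straight off spindle and pins (16 mm).
- lock_line (a point): the lock line: black, 5 mm wide, radial, over the middle of one claw and down the collar's side. The point: on the collar's top, 50 mm from the axis on the rotor's x axis, 56 mm above its origin. The lid's lugs slide under the claws with 2 mm of play in height; a stop ends the clockwise turn about 3 degrees past the line.
- rotor_lid: white plastic bayonet lid, loose, lying in the collar, its underside 44 mm above the rotor's origin; 0.09 kg. Plate 89 mm across, 5 mm thick, slightly domed, three lugs to 51 mm from the axis; round foot 32 mm across up to 15 mm, then a ribbed wing grip: bar 48 mm along the lid's x, 14 mm along its y, up to 47 mm. Origin: centre of the underside; z up, x along the arrow. Turns with light friction.
- lid_arrow (a point): a point 50 mm from the axis on the lid's x axis, 5 mm above its underside, just beyond the tip of the lid's black arrow. At the start the arrow stands 34 to 72 degrees anticlockwise (from above) of the lock line; locked means lid x over rotor x. Only with its lugs under the claws does the lid carry the rotor.
- lid_grip (a point): middle of the wing grip, on the lid's axis, 35 mm above its underside (12 mm below the grip's top): grasp here from above across the 14 mm, closing along the lid's y. Fingertips 15 mm or more above the lid's underside clear foot, dome and claws.
- tube_rack: bystander: white microtube rack 70 x 130 x 42 mm; origin: centre of the underside.
- tip_box: bystander: grey pipette-tip box with clear lid, 86 x 121 x 57 mm; origin: centre of the underside.
- gel_tray: bystander: clear gel casting tray 100 x 110 x 28 mm with a comb laid across; origin: centre of the underside.
- reagent_bottle: bystander: white bottle, 62 mm across, 135 mm high; origin: centre of the underside.
- pipette: bystander: micropipette lying down, 250 mm long, 26 mm thick, along its x; origin: on the bench under its middle.
- strip_rotor: bystander: small white strip rotor 88 mm across, 30 mm high, without lid; origin: centre of the underside.
- dish: bystander: grey bowl 90 mm across, 35 mm high; origin: centre of the underside.
Things that resemble listed ones, but are neither listed nor needed, are in the scene too. What is shaped like the rotor_lid but green, purple or red is not meant.

How it is judged (in metres and radians):
On the way, in this order (a step that is already met when the one before it is completed fails the run):
1. with the rotor still seated on the stand, the lid is turned until its arrow faces the lock line (x of lid_arrow in the frame of rotor above 0.04 m and y of lid_arrow in the frame of rotor between -0.008 and 0.008 m and z of rotor in the frame of stand_seat below 0.006 m), for 0.1 s.
2. the rotor, carried by its locked lid, is lifted clear of spindle and pins (x of lid_arrow in the frame of rotor above 0.04 m and y of lid_arrow in the frame of rotor between -0.008 and 0.008 m and z of rotor in the frame of stand_seat above 0.03 m).
3. it is held about ten centimetres above the stand, level and still, for two seconds (x of lid_arrow in the frame of rotor above 0.04 m and y of lid_arrow in the frame of rotor between -0.008 and 0.008 m and z of rotor in the frame of stand_seat between 0.07 and 0.13 m and horizontal distance between rotor and stand_seat below 0.03 m and angle between each of rotor, rotor_lid's own z axis and vertical below 0.087 rad and linear speed of rotor below 0.02 m/s and angular speed of rotor below 0.15 rad/s and contact force between the fingers and rotor_lid above 2 N and contact force between rotor_lid and rotor above 1 N and contact force between rotor and stand below 0.05 N and contact force between rotor and the arm below 0.5 N), for 2 s.
At the end, for the whole second after the job is handed in: Fingers hold the lid's grip; the lid is locked (arrow within 8 mm sideways of the line) and carries the rotor 70 to 130 mm above the stand's seat, within 30 mm of straight above; both within 5 degrees of level and still (20 mm/s, 0.15 rad/s); neither stand nor arm supports the rotor (all of step 3); the arm keeps its last pose, push and grip.
It fails at once if the rotor or its lid is tipped more than 15 degrees (angle between any of rotor, rotor_lid's own z axis and vertical above 0.26 rad).
It fails at once if another thing on the bench is moved by more than 15 mm (distance of any of tube_rack, tip_box, gel_tray, reagent_bottle, pipette, strip_rotor, dish from where it was at the start of the episode above 0.015 m).
It also fails if it takes over 45 s, if anything falls off the work surface, if the arm or the gripper's body presses on something with over 40 N, if the wrist force passes 120 N, or if a joint passes its speed limit or range.

## Working session

There is one attempt and no reset: what is moved stays moved. The work goes in short steps, Python scripts to look and compute and a shell command to move; the robot and the scene stay as the last step left them, time stands still between calls to the robot, and variables do not carry over. Pictures are saved under pics/ and viewed, at most 11 in all, crops included, and the job is handed in when it is done.

```bash
mkdir -p pics; python3 - <<'E'
from cell import manip
import cv2,numpy as np
print(manip.read_state(), manip.tip_reach)
for n in ["scene","top"]:
    print(n,manip.camera_params(n)); cv2.imwrite(f"pics/{n}0.png",manip.camera(n)[:,:,::-1])
print(manip.camera_params("wrist"))
E
```

```text
{'clock': 0.0, 'joints': array([ 1.12642045e+00,  3.00498618e-01,  1.52156430e+00, -7.61456444e-06,
        1.32069123e+00, -6.65842882e-02]), 'qd': array([5.51812666e-05, 1.20924216e-03, 3.31219011e-05, 5.77965781e-04,
       2.23725947e-04, 1.64969831e-03]), 'effort': array([ 5.97305007e-04, -5.31811488e+01, -3.52737236e+01,  7.08424137e-02,
        2.43438041e-02, -7.52624169e-05]), 'eef_pos': array([202.75470745, 510.96460555, 184.47834722]), 'eef_rot': array([-3.14043324e+00, -6.99211851e-05,  2.76380291e+00]), 'wrist_force': array([0.0806065 , 0.54409975, 1.13790153]), 'moment': array([ 0.03159168,  0.00287085, -0.05045993]), 'finger_force': 0.0, 'finger_gap': 94.00677250517587} 14.0
scene {'fovy': 53.56100643588416, 'cx': 247.91195672358967, 'cy': 189.71142678036495, 'origin': array([1188.18067616,  100.12610417,  833.11708172]), 'attitude': array([-2.4240181 , -0.01286181,  1.76342459])}
top {'fovy': 42.218070142602315, 'cx': 254.6191643533677, 'cy': 202.58175276481353, 'origin': array([ 377.17390996,   12.0923639 , 1362.20640669]), 'attitude': array([-3.0011437 , -0.02307629, -1.56702356])}
{'fovy': 59.954841760505516, 'cx': 251.5224664155829, 'cy': 189.01001120497676, 'origin': array([131.56223292, 539.10714659, 384.37294262]), 'attitude': array([2.87509212e+00, 1.27567296e-03, 1.19317252e+00])}
```

View pics/scene0.png

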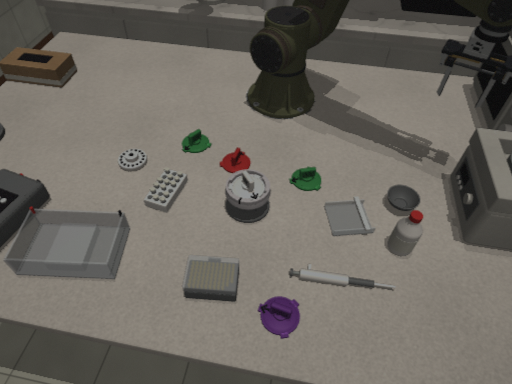

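View pics/top0.png

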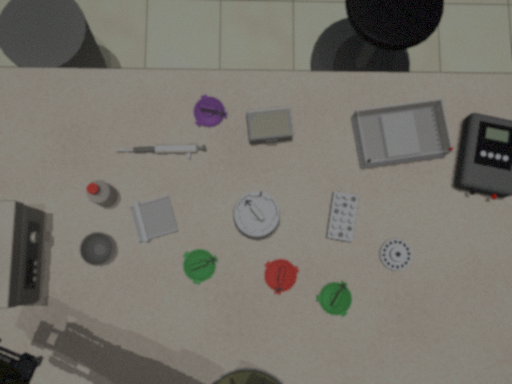

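The top view shows the rotor with its white lid at about (256,215), and the scene view shows it at about (247,195). Next I'll zoom in on both.

```bash
cat > h.py <<'E'
import numpy as np,cv2
from scipy.spatial.transform import Rotation as Ro
def ray(p,uv):
    f=192/np.tan(np.radians(p["fovy"]/2)); R=Ro.from_euler("xyz",p["attitude"]).as_matrix()
    d=R@np.array([(uv[0]-p["cx"])/f,(uv[1]-p["cy"])/f,1]); return np.array(p["origin"]),d/np.linalg.norm(d)
def plane(p,uv,z):
    o,d=ray(p,uv); return o+d*(z-o[2])/d[2]
def tri(a,b):
    (o1,d1),(o2,d2)=a,b; s=np.linalg.lstsq(np.c_[d1,-d2],o2-o1,rcond=None)[0]
    x,y=o1+s[0]*d1,o2+s[1]*d2; return (x+y)/2,np.linalg.norm(x-y)
def proj(p,X):
    f=192/np.tan(np.radians(p["fovy"]/2)); R=Ro.from_euler("xyz",p["attitude"]).as_matrix()
    c=R.T@(np.array(X)-p["origin"]); return c[:2]/c[2]*f+[p["cx"],p["cy"]]
E
python3 - <<'E'
import cv2,numpy as np
a=cv2.imread("pics/top0.png")[185:245,222:292]; b=cv2.imread("pics/scene0.png")[160:225,212:282]
r=lambda i:cv2.resize(i,(395,370),interpolation=cv2.INTER_CUBIC)
cv2.imwrite("pics/crop.png",np.hstack([r(a),r(b)]))
E
```

```text
(no output)
```

View pics/crop.png

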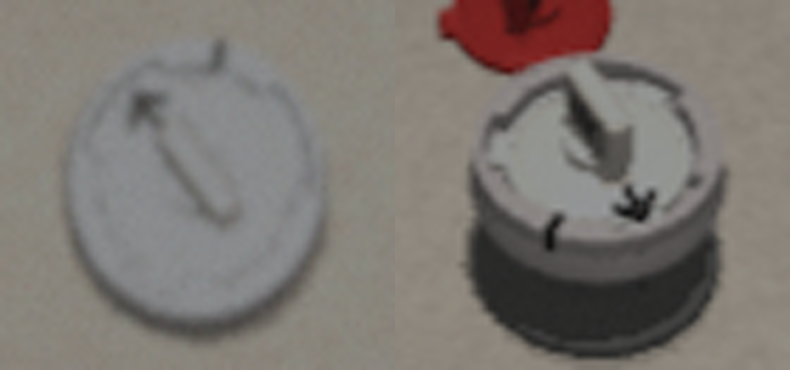

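The crop shows the lock line at crop (218,55) on the left and (553,232) on the right. The arrow tip is at (135,95) and (640,218), anticlockwise of the line as the text says. I'll triangulate these.

```bash
python3 - <<'E'
from cell import manip
from h import *
t,s=manip.camera_params("top"),manip.camera_params("scene")
T=lambda x,y:(222+x/5.643,185+y/6.167); S=lambda x,y:(212+(x-395)/5.643,160+y/5.692)
pts={"collar":((197,178),(600,147),86),"line":((217,62),(553,225),86),"arrow":((135,95),(640,218),79),"grip end A":((155,132),(616,165),121),"grip end B":((232,212),(580,70),121)}
for k,(a,b,z) in pts.items():
    X,e=tri(ray(t,T(*a)),ray(s,S(*b))); print(k,X.round(1),round(e,1),plane(t,T(*a),z).round(1),plane(s,S(*b),z).round(1))
E
```

```text
collar [528.6 -20.2  81. ] 5.3 [528.4 -22.7  86. ] [532.7 -16.8  86. ]
line [578.4 -30.8  80.2] 2.3 [577.6 -31.8  86. ] [583.  -28.7  86. ]
arrow [564.4   7.   77.8] 2.3 [564.3   5.9  79. ] [565.2   8.2  79. ]
grip end A [547.1  -4.9  92. ] 3.3 [543.  -3. 121.] [572.4  -2.4 121. ]
grip end B [510.9 -34.4 111.8] 6.8 [510.4 -37.4 121. ] [519.3 -29.3 121. ]
```

```bash
python3 -m creep '[[1,[-3.8,-2.9,-1],1.5],[1,[-7.6,-5.7,-2],3],[1,[-11.4,-8.6,-2],4.5],[1,[-15.2,-11.5,-2],6],[1,[-19,-14.3,-2],7.5],[1,[-22.8,-17.2,-2],9],[1,[-26.6,-20,-2],10.5],[1,[-30.4,-22.9,-2],12],[1,[-34.2,-25.8,-2],13.5],[1,[-38,-28.6,-2],15],[1,[-41.8,-31.5,-2],16.5],[1,[-45,-33.6,-2],18]]'
```

```text
clock: 1.3
eef_pos: [497.9, 30.5, 204.9]
eef_rot: [-3.141, 0.0, 1.186]
wrist_force: [0.3, 1.7, -0.2]
finger_gap: 93.9
finger_force: 0.0
```

```bash
python3 - <<'E'
from cell import manip
from h import *
import json
s=manip.read_state();p=manip.camera_params("wrist");im=manip.camera("wrist")
cv2.imwrite("pics/w1.png",im[:,:,::-1]); json.dump({k:np.array(v).tolist() for k,v in p.items()},open("w1.json","w"))
print(s["eef_pos"],s["eef_rot"],p["origin"],proj(p,[529,-20,86]))
E
```

```text
[497.87834444  30.46048575 204.8822187 ] [-3.14142504e+00  2.40113999e-04  1.18649155e+00] [526.71633926 101.26283565 404.65957352] [298.76661471 212.10357252]
```

View pics/w1.png

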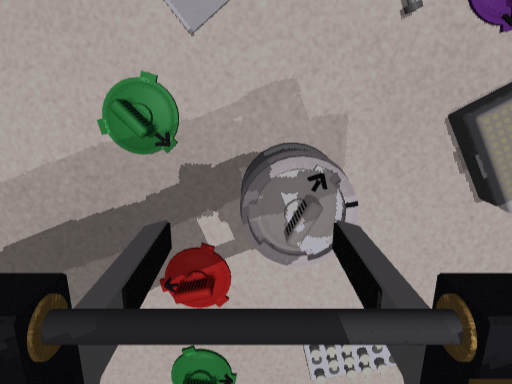

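The wrist view shows the collar centred at about (299,205), the arrow tip at about (326,174), the lock line at about (350,205), and the rotor free of the fingers. I'll take a second view nearer, with the grip yaw aligned.

```bash
python3 - <<'E'
from cell import manip
from h import *
p=manip.camera_params("wrist");s=manip.read_state()
RT=Ro.from_euler("xyz",s["eef_rot"]).as_matrix();RC=Ro.from_euler("xyz",p["attitude"]).as_matrix()
off=RT.T@(p["origin"]-s["eef_pos"]);RR=RT.T@RC;print(off,RR.round(3))
for tcp in [(557,1,205),(540,-12,205),(529,-20,205)]:
  R2=Ro.from_euler("xyz",[np.pi,0,np.radians(37)]).as_matrix()
  q=dict(p);q["origin"]=np.array(tcp)+R2@off;q["attitude"]=Ro.from_matrix(R2@RR).as_euler("xyz")
  print(tcp,proj(q,[529,-20,86]),proj(q,[578,-31,86]), RT.T@(np.array(tcp)-s["eef_pos"])/10)
E
```

```text
[ 7.63948515e+01  1.65376143e-01 -1.99828502e+02] [[ 0.    -0.964 -0.264]
 [ 1.     0.    -0.   ]
 [ 0.001 -0.264  0.964]]
(557, 1, 205) [251.42551836 211.95772403] [290.22940389 180.77743323] [-0.23972862  6.2830784  -0.04705085]
(540, -12, 205) [251.27440537 191.61032324] [290.7539972  159.34122454] [-2.09347229  5.2136712  -0.04542773]
(529, -20, 205) [251.50792674 178.31527492] [291.43826203 145.32436512] [-3.25494296  4.50586835 -0.04442287]
```

```bash
python3 -m creep '[[1,[-1.6,2.3,0],1.6],[1,[-3.3,4.5,0],3.2],[1,[-3.3,4.5,0],4.8],[1,[-3.3,4.5,0],6.2],[1,[-3.3,4.5,0],6.2],[1,[-3.3,4.5,0],6.2]]'
python3 - <<'E'
from cell import manip
from h import *
import json
s=manip.read_state();p=manip.camera_params("wrist");im=manip.camera("wrist")
cv2.imwrite("pics/w2.png",im[:,:,::-1]); json.dump({k:np.array(v).tolist() for k,v in p.items()},open("w2.json","w"))
print(s["eef_pos"],s["eef_rot"])
r=lambda i:cv2.resize(i,(399,420),interpolation=cv2.INTER_CUBIC)
a=cv2.imread("pics/w1.png")[130:270,230:363]; b=im[100:240,185:318,::-1]
cv2.imwrite("pics/crop2.png",np.hstack([r(a),r(b)]))
E
```

```text
clock: 1.95
eef_pos: [526.7, -14.2, 204.9]
eef_rot: [-3.141, 0.0, 0.656]
wrist_force: [0.3, 0.2, 0.1]
finger_gap: 93.7
finger_force: 0.0
[526.73684204 -14.22971934 204.90525021] [-3.14138658e+00  2.58211782e-04  6.55897644e-01]
```

View pics/crop2.png

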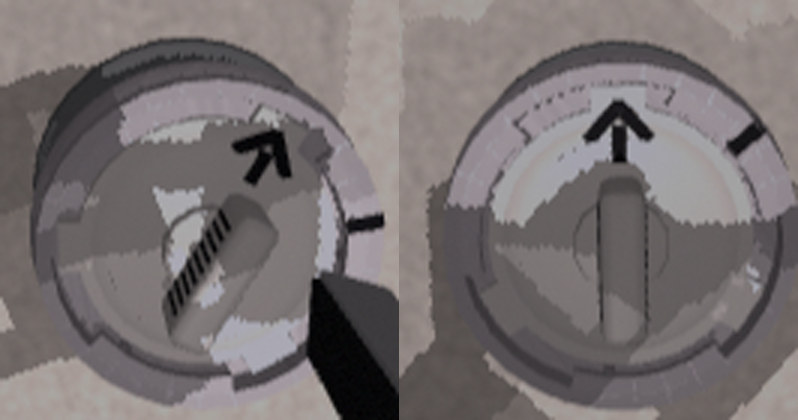

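Both views are clear. The arrow tips are at crop (284,132) and (618,100), the lines at (365,223) and (747,138), and the grip tops at about (225,272) and (622,262). I'll triangulate them.

```bash
python3 - <<'E'
from cell import manip
from h import *
import json
p1,p2=json.load(open("w1.json")),json.load(open("w2.json"))
A=lambda x,y:(230+x/3,130+y/3); B=lambda x,y:(185+(x-399)/3,100+y/3)
pts={"arrow":((284,132),(618,100),79),"line":((365,223),(747,138),86),"griptop":((225,272),(622,262),121),"foot":((213,257),(620,240),89),"collar":((207,242),(619,235),86)}
for k,(a,b,z) in pts.items():
    X,e=tri(ray(p1,A(*a)),ray(p2,B(*b))); print(k,X.round(1),round(e,1),plane(p1,A(*a),z).round(1),plane(p2,B(*b),z).round(1))
# ribs direction and known model check: expected pixels in crop2 right
print(manip.read_state()["eef_pos"])
for X in ([529,-20,121],[529,-20,86]):
    q=proj(p2,X);print((q[0]-185)*3+399,(q[1]-100)*3)
E
```

```text
arrow [565.7   7.8  87. ] 0.5 [566.8   5.6  79. ] [564.9   7.   79. ]
line [581.1 -32.6  85.2] 0.3 [581.1 -32.1  86. ] [581.1 -32.5  86. ]
griptop [530.6 -20.3 113.7] 2.0 [531.2 -16.5 121. ] [531.3 -19.7 121. ]
foot [530.5 -20.3  94.6] 2.2 [529.8 -23.3  89. ] [530.4 -20.5  89. ]
collar [529.9 -20.7  80.4] 0.2 [529.7 -18.6  86. ] [531.  -19.7  86. ]
[526.77200233 -14.20964407 204.98829503]
618.0556364804781 268.5046492899165
616.1092766383396 240.1584434713941
```

```bash
python3 -m creep '[[0,[0,0.3,2],0],[0,[-0.1,0.7,4.5],0],[0,[-0.1,0.7,7],0],[0,[-0.1,0.7,8.5],0],[0,[-0.1,0.7,9.5],0],[0,[-0.1,0.7,10.1],0],[0,[-0.1,0.7,10.1],0],[0,[-0.1,0.7,10.1],0]]'
```

```text
clock: 2.8
eef_pos: [530.7, -20.5, 104.7]
eef_rot: [3.141, -0.001, 0.652]
wrist_force: [0.2, -0.2, -0.1]
finger_gap: 47.2
finger_force: 0.0
```

```bash
python3 -m creep '[[-1,[0,0,0],0],[-1,[0,0,0],0],[-1,[0,0,0],0],[-1,[0,0,0],0],[-1,[0,0,0],0],[-1,[0,0,0],0],[-1,[0,0,0],0],[-1,[0,0,0],0]]' 35
```

```text
clock: 3.6
eef_pos: [530.3, -20.5, 104.0]
eef_rot: [3.142, 0.0, 0.652]
wrist_force: [0.0, 0.3, -0.0]
finger_gap: 0.6
finger_force: 0.0
```

```bash
python3 - <<'E'
from cell import manip
from h import *
print(manip.read_state())
a=manip.camera("wrist");b=manip.camera("scene")
b=cv2.resize(b[110:240,180:310],(384,384),interpolation=cv2.INTER_CUBIC)
a=cv2.resize(a,(416,384)) if 0 else a[:,60:450]
cv2.imwrite("pics/c3.png",np.hstack([a,b])[:,:,::-1])
E
```

```text
{'clock': 3.6, 'joints': array([-1.07697423e-01,  3.39190424e-01,  1.66782741e+00, -1.74028351e-05,
        1.13457223e+00,  8.11148421e-01]), 'qd': array([-0.00069324,  0.00178362, -0.00053177, -0.00041646, -0.0001141 ,
       -0.00097504]), 'effort': array([-1.72064549e-03, -5.25604284e+01, -3.24264872e+01,  5.66765887e-02,
       -4.22861951e-02, -2.05928491e-04]), 'eef_pos': array([530.32095999, -20.52737741, 104.04929151]), 'eef_rot': array([3.14157943e+00, 8.98065919e-06, 6.51957835e-01]), 'wrist_force': array([ 0.0406326 ,  0.34104851, -0.00362018]), 'moment': array([-0.07593777,  0.1610617 , -0.07928186]), 'finger_force': 0.0, 'finger_gap': 0.5777223254017818}
```

View pics/c3.png

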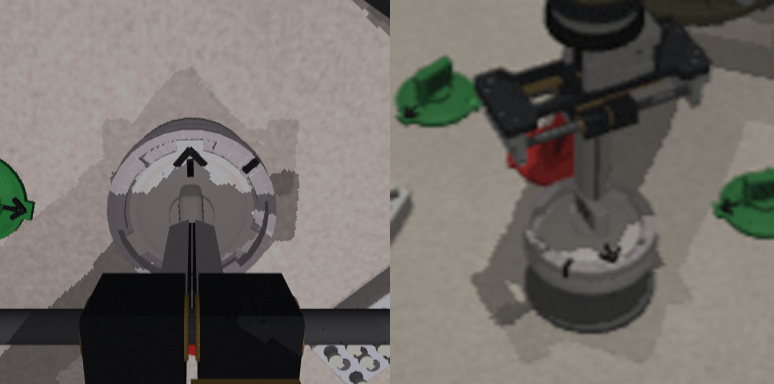

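The wrist view has the shut fingers ending at full-image (252,222), short of the grip at about (250,205). In the scene view they stand behind or above the grip. I'll check where the fingertips really project.

```bash
python3 - <<'E'
from cell import manip
from h import *
p=manip.camera_params("wrist");s=manip.camera_params("scene")
print(p["origin"])
for z in (90,104,121,131,140): print(z,proj(p,[530.3,-20.5,z]),proj(s,[530.3,-20.5,z]))
c=lambda x,y:(180+(x-390)*130/384,110+y*130/384)
print("scene tip",c(592,200)); print(tri(ray(p,(252,222)),ray(s,c(592,200))))
for x in(-24,24): print(proj(p,np.array([530.3,-20.5,121])+x*np.array([np.cos(.66),np.sin(.66),0])))
E
```

```text
[591.3230971   25.65247216 303.85402464]
90 [251.10546253 214.3558856 ] [247.14741293 183.92228018]
104 [251.07209927 221.74794639] [247.20851188 180.32029006]
121 [251.02542526 232.08917326] [247.28447812 175.8418225 ]
131 [250.9941455  239.01960664] [247.33010235 173.15211928]
140 [250.96309978 245.89818487] [247.37177511 170.69536883]
scene tip (248.38541666666669, 177.70833333333331)
(array([535.61750688, -16.88137453, 120.54556497]), np.float64(0.6395565591562045))
[251.35112791 268.70782094]
[250.6779947  193.02766308]
```

```bash
python3 - <<'E'
from cell import manip
from h import *
a=manip.camera("wrist");b=manip.camera("scene")
a=cv2.resize(a[150:290,180:320],(400,400),interpolation=cv2.INTER_CUBIC)
b=cv2.resize(b[140:210,210:280],(400,400),interpolation=cv2.INTER_CUBIC)
cv2.imwrite("pics/c4.png",cv2.convertScaleAbs(np.hstack([a,b])[:,:,::-1],alpha=1.5))
E
```

```text
(no output)
```

View pics/c4.png

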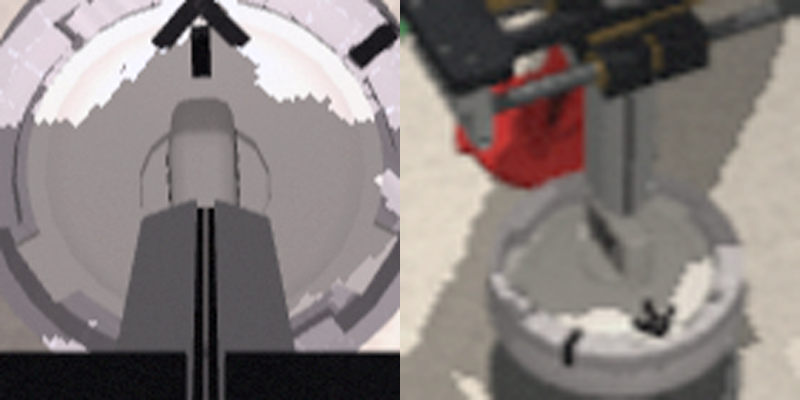

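The shut fingers stand on the axis, but they end at z of about 119, just above the grip's top. Both views agree, so the fingertips are about 29 mm higher than TCP plus tip_reach implies. I'll reopen and descend in small steps, watching the force.

```bash
python3 -m creep '[[0,[0,0,0],0],[0,[0,0,0],0],[0,[0,0,0],0],[0,[0,0,0.2],0],[0,[0,0,0.5],0],[0,[0,0,0.8],0],[0,[0,0,1.0],0],[0,[0,0,1.0],0]]'
python3 - <<'E'
from cell import manip
from h import *
s=manip.read_state();print(s["eef_pos"],s["wrist_force"],s["finger_gap"])
a=manip.camera("wrist");g=cv2.cvtColor(a,cv2.COLOR_RGB2GRAY)
cv2.imwrite("pics/w5.png",cv2.resize(a[130:300,130:380],(750,510),interpolation=cv2.INTER_CUBIC)[:,:,::-1])
E
```

```text
clock: 4.6
eef_pos: [530.1, -20.5, 93.6]
eef_rot: [-3.141, 0.0, 0.652]
wrist_force: [-0.1, 0.2, -0.2]
finger_gap: 47.2
finger_force: 0.0
[530.11179019 -20.53800426  93.64468467] [-0.07938384  0.1784907  -0.17589017] 47.2213536435483
```

View pics/w5.png

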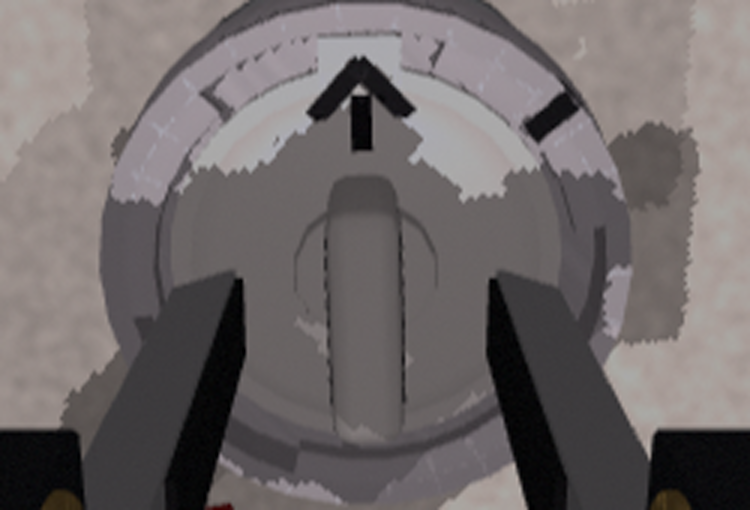

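The open tips are at crop (243,275) and (490,275), straddling the grip evenly. Their spacing puts the tips at z of about 112, and the collar width confirms the scale. I'll descend another 18 mm and grasp.

```bash
python3 -m creep '[[0,[0,0,0.4],0],[0,[0,0,0.8],0],[0,[0,0,1.2],0],[0,[0,0,1.5],0],[0,[0,0,1.8],0],[0,[0,0,1.8],0]]'; python3 -m creep '[[-1,[0,0,1.8],0],[-1,[0,0,0],0],[-1,[0,0,0],0],[-1,[0,0,0],0],[-1,[0,0,0],0],[-1,[0,0,0],0],[-1,[0,0,0],0]]' 0.5 2>&1 | head -3
```

```text
clock: 5.25
eef_pos: [530.1, -20.5, 75.6]
eef_rot: [-3.141, 0.001, 0.652]
wrist_force: [0.0, 0.2, 0.8]
finger_gap: 46.8
finger_force: 0.0
clock: 5.95
eef_pos: [530.2, -20.5, 75.8]
eef_rot: [-3.141, 0.0, 0.652]
```

I made a typo there: that call's first row briefly dipped 18 mm, and the grip force was too low. I'll check the state before going on.

```bash
python3 - <<'E'
from cell import manip
s=manip.read_state()
for k in ("eef_pos","wrist_force","moment","finger_gap","finger_force"): print(k,s[k])
from h import *
a=manip.camera("wrist");b=manip.camera("scene")
a=cv2.resize(a[100:290,160:350],(400,400),interpolation=cv2.INTER_CUBIC)
b=cv2.resize(b[140:230,205:295],(400,400),interpolation=cv2.INTER_CUBIC)
cv2.imwrite("pics/c6.png",cv2.convertScaleAbs(np.hstack([a,b])[:,:,::-1],alpha=1.4))
E
```

```text
eef_pos [530.16133932 -20.49897917  75.767526  ]
wrist_force [0.38656317 0.60073455 0.48919322]
moment [0.04438054 0.1482417  0.03544529]
finger_gap 14.489950607197478
finger_force 2.973756641149521
```

View pics/c6.png

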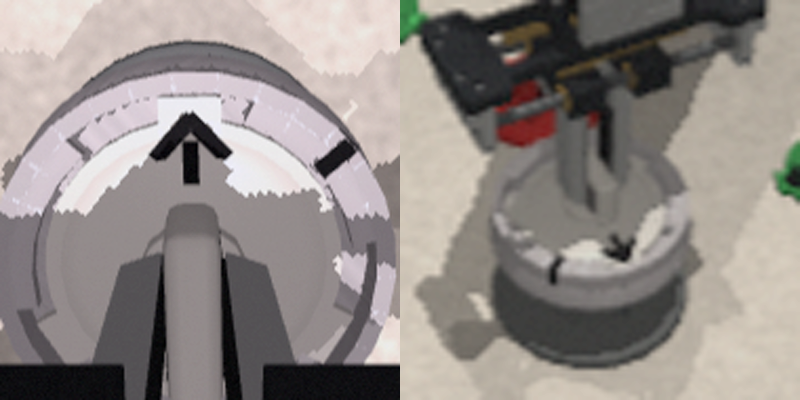

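The grip is held (gap 14.5 mm) and nothing moved. Next I'll firm up the grip and turn 51° clockwise.

```bash
python3 -m creep '[[-1,[0,0,0],0],[-1,[0,0,0],0],[-1,[0,0,0],0]]' 40; python3 -m creep '[[-1,[0,0,0],0.9],[-1,[0,0,0],1.8],[-1,[0,0,0],2.8],[-1,[0,0,0],3.8],[-1,[0,0,0],4.8],[-1,[0,0,0],5.8],[-1,[0,0,0],6.8],[-1,[0,0,0],7.8],[-1,[0,0,0],8.8],[-1,[0,0,0],9.6],[-1,[0,0,0],10.2],[-1,[0,0,0],10.2]]'
python3 - <<'E'
from cell import manip
from h import *
s=manip.read_state(); print(s["moment"],s["wrist_force"],s["finger_gap"]);import json
p=manip.camera_params("wrist");json.dump({k:np.array(v).tolist() for k,v in p.items()},open("w7.json","w"))
a=manip.camera("wrist")
cv2.imwrite("pics/w7.png",cv2.convertScaleAbs(cv2.resize(a[90:290,150:350],(600,600),interpolation=cv2.INTER_CUBIC)[:,:,::-1],alpha=1.4))
E
```

```text
clock: 6.35
eef_pos: [530.2, -20.5, 75.9]
eef_rot: [-3.141, 0.0, 0.652]
wrist_force: [0.9, -0.7, -0.2]
finger_gap: 13.7
finger_force: 39.9
clock: 7.55
eef_pos: [530.3, -20.5, 76.0]
eef_rot: [3.142, 0.0, -0.239]
wrist_force: [-0.1, -0.2, -0.9]
finger_gap: 14.0
finger_force: 39.9
[-0.04267792  0.16511821 -0.00766407] [-0.12183033 -0.16408106 -0.93615522] 13.988661715260852
```

View pics/w7.png

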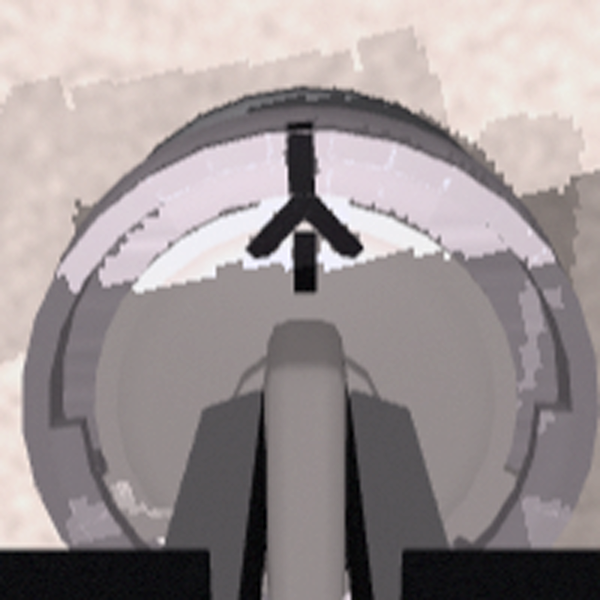

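The arrow, at crop (305,200), points straight at the lock line at (300,160), so the lid is locked. Now the lift.

```bash
python3 -m creep '[[-1,[0,0,-0.2],0],[-1,[0,0,-0.5],0],[-1,[0,0,-1],0],[-1,[0,0,-2],0],[-1,[0,0,-3],0],[-1,[0,0,-4.2],0],[-1,[0,0,-5.5],0],[-1,[0,0,-7],0],[-1,[0,0,-8.3],0],[-1,[0,0,-9.3],0],[-1,[0,0,-9.9],0],[-1,[0,0,-10.2],0]]' 55; python3 -m creep '[[-1,[0,0,0],0],[-1,[0,0,0],0],[-1,[0,0,0],0],[-1,[0,0,0],0],[-1,[0,0,0],0],[-1,[0,0,0],0],[-1,[0,0,0],0],[-1,[0,0,0],0],[-1,[0,0,0],0],[-1,[0,0,0],0],[-1,[0,0,0],0],[-1,[0,0,0],0]]'
python3 - <<'E'
from cell import manip
from h import *
a=manip.camera("wrist");b=manip.camera("scene")
a=cv2.resize(a[90:290,150:350],(400,400),interpolation=cv2.INTER_CUBIC)
b=cv2.resize(b[80:240,170:330],(400,400),interpolation=cv2.INTER_CUBIC)
cv2.imwrite("pics/c8.png",cv2.convertScaleAbs(np.hstack([a,b])[:,:,::-1],alpha=1.4))
E
```

```text
clock: 8.8
eef_pos: [530.4, -20.5, 178.6]
eef_rot: [-3.142, -0.0, -0.238]
wrist_force: [0.7, 0.1, -5.3]
finger_gap: 13.7
finger_force: 54.9
clock: 10.0
eef_pos: [530.3, -20.5, 178.1]
eef_rot: [3.142, -0.0, -0.238]
wrist_force: [-0.3, 0.4, -4.6]
finger_gap: 13.4
finger_force: 54.9
```

View pics/c8.png

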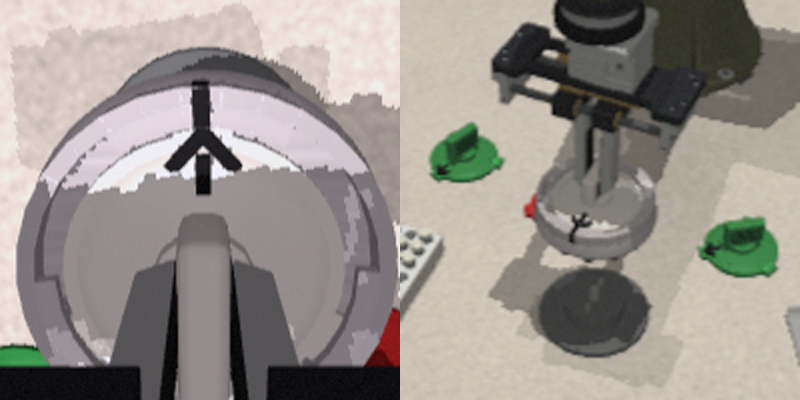

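The rotor hangs level above the stand with the arrow still on the line. The load is about 4.6 N. I'll hold two more seconds and then hand in.

```bash
for i in 1 2; do python3 -m creep '[[-1,[0,0,0],0],[-1,[0,0,0],0],[-1,[0,0,0],0],[-1,[0,0,0],0],[-1,[0,0,0],0],[-1,[0,0,0],0],[-1,[0,0,0],0],[-1,[0,0,0],0],[-1,[0,0,0],0],[-1,[0,0,0],0],[-1,[0,0,0],0],[-1,[0,0,0],0]]'; done
python3 -c "from cell import manip; print(manip.sign_off())"
```

```text
clock: 11.3
eef_pos: [530.3, -20.5, 178.1]
eef_rot: [3.142, 0.0, -0.238]
wrist_force: [0.1, 0.2, -4.5]
finger_gap: 13.6
finger_force: 54.9
clock: 12.5
eef_pos: [530.3, -20.5, 178.1]
eef_rot: [-3.142, 0.0, -0.238]
wrist_force: [-0.1, 0.4, -5.2]
finger_gap: 13.4
finger_force: 54.9
the job is handed in; nothing more can be done
None
```

The lid is turned to the lock line, and the rotor is held by its grip, level and still, about 10 cm above the stand; I handed the job in at 12.5 s, but sign-off returned no verdict.

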